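# Load the last D cell into the rover's spring-loaded battery trough

### The arm

A 6-joint arm with a two-finger parallel gripper is mounted at the origin on the work surface. World frame = base frame: x ahead of the robot, y to its left, z up, the work surface at z = 0. Lengths are in m, angles in rad, forces in N, time in s.
With the tool pointing down it reaches from about 0.35 to 0.85 m from the base axis. Payload 8.1 kg.
Tool frame: the origin (TCP) lies on the centre line of the jaws, within the pads' length; the fingertips stand 22 mm ahead of it and the grasp point (between the pads) lies 3 mm ahead of it; z points along the fingers, y is the line along which they close (so a half turn about z gives the same grasp; the last joint's range is limited). The gripper opens to 93 mm and grips with 3 to 60 N. Pads are 15 mm wide; open, the fingers measure 128 mm over their backs; the gripper's body (75 mm by 188 mm) begins 65 mm behind the grasp point.
Start: joints at [1.137, 0.13, 1.488, -0, 1.523, -0.085], TCP at [0.205, 0.564, 0.241] pointing down, gripper open.
Joint ranges: [-2.96, 2.96], [-0.89, 2.26], [0.02, 2.5], [-1.34, 4.48], [0, 2.73], [-2.66, 2.66]. Speed limits (rad/s): [2.39, 2.39, 2.79, 3.14, 3.14, 3.14].

### API

Orientations are given as a rotation vector (axis times angle).
In Python, from plant import robot gives the robot as it stands.
- The arm moves only by the shell command python3 inch.py 'ROWS' [FORCE]. ROWS is a JSON list of rows, 1 to 20 of them, each of 5 numbers: the finger opening in m, then dx, dy, dz in m, then a turn about the tool's z in rad; each row shifts and turns the commanded pose from where the row before left it, along the tool's axes as they then stand; what a row does not reach is not made up. A row lasts 1/10 s, in which the tool goes at most 0.05 m and 0.15 rad, less where a joint would pass 70% of its speed; a pose out of reach is approached as far as the arm can. The fingers move at their own pace and stop on an object; FORCE is the grip in N (left out, the last holds). Time passes only in rows, so rows that do not move let the fingers close. It prints the time, the measured TCP pose, the force, the opening and the grip force at its end.
- robot.read_state(): the state, without advancing time (a new reading comes with each control period).
- robot.read_camera(name): name is "scene" or "top" or "wrist"; returns a dict with "image" (384x512x3 uint8, red, green, blue), "fx", "fy", "cx", "cy" (pixels), "dist" ([k1, k2, p1, p2, k3] as OpenCV has them; the pictures are not rectified), "R" (3x3) and "t" (3): a world point X has camera coordinates R X + t. Camera axes: x right, y down, z forward; pixel columns grow to the right and rows downward; lengths in m; the calibration is good to about 2 mm. A picture is of the moment at which its call begins. There is no depth.
- robot.close_job(): hands the job in; it is judged then, once.
The state is a dict: "t": time; "q": joint angles; "dq": joint speeds; "joint_torque": joint torques, N m; "tool_pos": TCP position; "orientation": TCP orientation; "force": force on the tool from outside, world axes, zero at the start; "wrist_torque": the same for the moment, N m; "opening": finger opening in m; "gripper_force": force on a finger pad.
Only numpy, scipy, OpenCV 4.12 (cv2) and the standard library are available. Lean on these libraries where they do the work, as an engineer would, in place of code of your own. Each camera call takes 0.05 s, during which the arm holds its last target. There are 200 camera calls.

### The job

Load the fourth D cell, lying on the table, into the rover's battery trough so that all four lie flat in one straight row with their buttons the same way, squeezed between the spring and the fixed contact. The three cells already in the trough must be pushed up as one row against the spring to make room, without the row buckling up out of the trough and without ramming the spring hard against its stop. Leave the other things on the rover and the table where they are.

Things in the scene. Friction and masses are not known exactly. Their poses are not given: they have to be found in the camera images.
- rover: school rover fixed to the table on a plywood block, its four 65 mm wheels off the table: aluminium deck 360 x 200 mm, top 72 mm above the table, a battery trough along its centre line. Origin: on the table below the middle of the trough; z up; x runs along the trough from the spring end (-x) to the fixed-contact end (+x)
- trough (a point): middle of the trough floor, 75 mm above the table. Black trough, open above: inner width 35.2 mm, side walls 3.5 mm thick rising only 8 mm above its floor (fingertips kept higher pass over them). Inside it is 237 mm long with the spring relaxed, rover x -118.5 to +118.5 mm: 9 mm less than four cells (246 mm)
- deck_end (a point): top of the deck at the middle of its +x end, rover x = 180 mm. At rover x > 0 the deck beside the trough carries nothing higher than 10 mm (a wrench lies there). At x -90 to -10 mm a board and a motor driver stand 35 to 95 mm either side of the trough's centre line, up to 33 mm above the deck; at x = -166 mm a 50 mm high sensor bracket
- contact (a point): centre of the inner face of the fixed contact, an upright wall that closes the trough at +x: rover x = 118.5 mm, 16.6 mm above the trough floor (the height of a lying cell's axis). The wall is 5 mm thick, 43 mm wide, its top 20 mm above the trough floor (95 mm above the table)
- spring_face (a point): centre of the spring plate (a 24 mm steel disc) at the trough's -x end, on the face that the first cell's flat end touches; it slides along rover -x as the spring is squeezed
- spring (a joint): how far the spring plate is pushed in, m: 0 relaxed, at most 0.016, where it meets a hard stop. It pushes back with 1.5 N at once and 0.5 N more for each mm (6 N with four cells loaded, 9.5 N at the hard stop), and the three cells' friction adds 1 to 3 N. Tipping the last cell in over the contact wall, flat end first, takes 12 to 13 mm; grip and row give a few mm meanwhile, so go by feel
- cell_a: first of three cells lying in the trough with small gaps, nearest the spring, flat end to the spring, button to rover +x. Steel D cell in a dark sleeve, 33.2 mm diameter, 61.5 mm long over all, about 140 g; one end flat, at the other a raised button (9.6 mm diameter, 2 mm high, within the 61.5). Origin on its axis at mid length, x along it to the button
- cell_b: second (middle) cell in the trough, the same way round. D cell as cell_a: origin at mid length on the axis, x towards its button
- cell_c: third cell in the trough, nearest the fixed contact, the same way round; at the start its button stands 1 to 21 mm from the contact wall. D cell as cell_a: origin at mid length on the axis, x towards its button
- new_cell: fourth cell, lying on its side on the table to the left of the rover, its button end turned away from the rover within about 50 degrees. D cell as cell_a: origin at mid length on the axis, x towards its button
- new_cell_button (a point): tip of the button of new_cell, on its axis, 30.75 mm from the origin along +x; the flat end lies as far along -x
- wrench: bystander: 120 mm steel wrench lying on the rover's deck beside the trough, along it, about 80 mm towards rover -y
- tape: bystander: roll of black tape lying flat, 72 mm diameter, 19 mm high, origin under its centre
- spare_wheel: bystander: spare rover wheel lying flat, 65 mm diameter, 26 mm high, origin under its centre
- screwdriver: bystander: screwdriver with black handle, 190 mm long, lying on the table
- mouse: bystander: computer mouse, 110 x 60 x 33 mm
- carton: bystander: small white carton, 75 x 110 x 70 mm
- glue: bystander: white glue bottle standing upright, 44 mm diameter, 110 mm high
- ruler: bystander: steel ruler, 200 x 28 x 4 mm

How it is judged:
At the end, for the whole second after the job is handed in: All four cells rest in the trough, within 3 mm of seated height and centre line and 5 degrees of its direction; the new cell's button within 3 mm of the fixed contact, its middle 31 mm (within 4) from it on the row's side; the spring squeezed 6 to 12 mm by the row (x of new_cell_button in the frame of rover between 0.1155 and 0.1215 m and x of new_cell in the frame of rover between 0.0837 and 0.0917 m and z of cell_a in the frame of rover between 0.0886 and 0.0946 m and y of cell_a in the frame of rover between -0.003 and 0.003 m and angle between the x axis of each of cell_a, cell_b, cell_c, new_cell and the x axis of rover, either way round below 0.09 rad and linear speed of each of cell_a, cell_b, cell_c, new_cell below 0.02 m/s and z of cell_b in the frame of rover between 0.0886 and 0.0946 m and y of cell_b in the frame of rover between -0.003 and 0.003 m and z of cell_c in the frame of rover between 0.0886 and 0.0946 m and y of cell_c in the frame of rover between -0.003 and 0.003 m and z of new_cell in the frame of rover between 0.0886 and 0.0946 m and y of new_cell in the frame of rover between -0.003 and 0.003 m and value of joint spring between 0.006 and 0.012 m); the robot touches nothing.
It fails at once if the row buckles: one of the three cells rises out of the trough (its middle by more than 10 mm, or tipped more than 17 degrees) (z of any of cell_a, cell_b, cell_c in the frame of rover above 0.1016 m or angle between the x axis of any of cell_a, cell_b, cell_c and the x axis of rover, either way round above 0.3 rad).
It fails at once if the row is rammed against the spring stop (more than 25 N between the first cell and the rover) (contact force between cell_a and rover above 25 N).
It fails at once if a bystander is shifted by more than 25 mm (distance of any of wrench, tape, spare_wheel, screwdriver, mouse, carton, glue, ruler from where it was at the start of the episode above 0.025 m).
It also fails if it takes over 51 s, if anything falls off the work surface, if the arm or the gripper's body presses on something with over 40 N, if the wrist force passes 120 N, or if a joint passes its speed limit or range.

## Working session

There is one attempt and no reset: what is moved stays moved. The work goes in short steps, Python scripts to look and compute and a shell command to move; the robot and the scene stay as the last step left them, time stands still between calls to the robot, and variables do not carry over. Pictures are saved under pics/ and viewed, at most 10 in all, crops included, and the job is handed in when it is done.

```bash
ls; mkdir -p pics
python3 - <<'E'
from plant import robot
import cv2,numpy as np
s=robot.read_state();print({k:np.round(v,3) for k,v in s.items()})
for n in ['scene','top']:
    c=robot.read_camera(n);cv2.imwrite(f'pics/{n}0.png',cv2.resize(c['image'][:,:,::-1],(800,600)));print(n,{k:np.round(v,3).tolist() for k,v in c.items() if k!='image'})
E
```

```text
inch.py
pics
plant.py
{'t': np.float64(0.0), 'q': array([ 1.137,  0.131,  1.489,  0.   ,  1.523, -0.085]), 'dq': array([-0.001, -0.001,  0.001,  0.   ,  0.   ,  0.001]), 'joint_torque': array([ 1.0000e-03, -5.5983e+01, -4.9177e+01,  7.7000e-02,  3.6000e-02,
       -0.0000e+00]), 'tool_pos': array([0.205, 0.563, 0.24 ]), 'orientation': array([-5.450e-01, -3.093e+00,  3.000e-03]), 'force': array([ 0.312, -0.936, -0.005]), 'wrist_torque': array([-0.042,  0.02 , -0.048]), 'gripper_force': np.float64(0.0), 'opening': np.float64(0.093)}
scene {'fx': 390.64, 'fy': 390.64, 'cx': 253.163, 'cy': 194.418, 'dist': [-0.099, 0.0, 0.0, 0.0, 0.0], 'R': [[0.235, 0.972, 0.001], [0.626, -0.15, -0.766], [-0.744, 0.181, -0.643]], 't': [-0.138, -0.21, 1.63]}
top {'fx': 356.812, 'fy': 356.812, 'cx': 254.446, 'cy': 192.347, 'dist': [-0.015, 0.0, 0.0, 0.0, 0.0], 'R': [[0.012, -1.0, 0.006], [-0.997, -0.012, -0.074], [0.074, -0.005, -0.997]], 't': [0.017, 0.494, 1.103]}
```

View pics/top0.png

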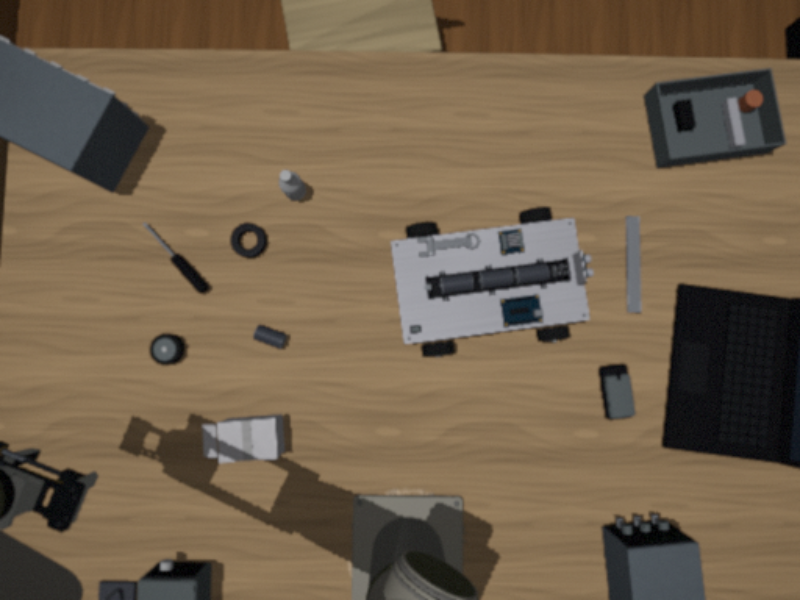

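View pics/scene0.png

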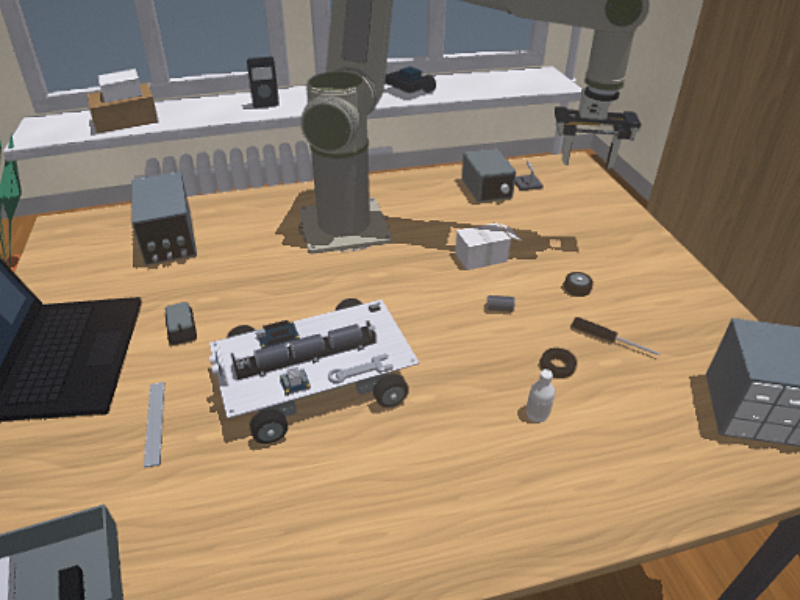

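The top view (800x600) shows the rover at about (490,280), its +x (contact) end to the left at about (430,288), and the new cell at about (270,336). The scene view agrees with this. Next I'll measure the deck and cell by masks.

```bash
cat > h.py <<'E'
import cv2,numpy as np
from plant import robot
def ray(c,uv,z):
    K=np.array([[c['fx'],0,c['cx']],[0,c['fy'],c['cy']],[0,0,1]]);R=np.array(c['R']);t=np.array(c['t'])
    p=cv2.undistortPoints(np.float64(uv).reshape(-1,1,2),K,np.array(c['dist'])).reshape(-1,2)
    d=np.c_[p,np.ones(len(p))]@R; o=-R.T@t
    return o+d*((z-o[2])/d[:,2])[:,None]
def proj(c,X):
    K=np.array([[c['fx'],0,c['cx']],[0,c['fy'],c['cy']],[0,0,1]])
    return cv2.projectPoints(np.float64(X).reshape(-1,1,3),cv2.Rodrigues(np.array(c['R']))[0],np.array(c['t']),K,np.array(c['dist']))[0].reshape(-1,2)
E
python3 - <<'E'
from h import *
c=robot.read_camera('top');im=c['image'];hsv=cv2.cvtColor(im,cv2.COLOR_RGB2HSV)
def big(m,x0,y0,x1,y1):
    z=np.zeros_like(m);z[y0:y1,x0:x1]=m[y0:y1,x0:x1]
    return max(cv2.findContours(z,0,1)[0],key=cv2.contourArea)
w=((hsv[...,1]<50)&(hsv[...,2]>120)).astype(np.uint8)
w=cv2.morphologyEx(w,cv2.MORPH_CLOSE,np.ones((3,3)))
k=big(w,240,130,385,230); hull=cv2.convexHull(k)
r=cv2.minAreaRect(hull);b=cv2.boxPoints(r);P=ray(c,b,.072)
print('deck px',r,'\n',P.round(4),[np.linalg.norm(P[i]-P[i-1]).round(4) for i in range(4)],P.mean(0))
d=(hsv[...,1]<70).astype(np.uint8); k=big(d,150,195,195,235);r=cv2.minAreaRect(k);b=cv2.boxPoints(r);P=ray(c,b,.0166)
print('cell px',r,cv2.contourArea(k),'\n',P.round(4),[np.linalg.norm(P[i]-P[i-1]).round(4) for i in range(4)],P.mean(0))
a=cv2.resize(im[165:195,260:375],None,fx=6.9,fy=6.9,interpolation=cv2.INTER_CUBIC)
e=cv2.resize(im[200:230,150:200],None,fx=10,fy=10,interpolation=cv2.INTER_CUBIC)
o=np.zeros((a.shape[0]+e.shape[0],800,3),np.uint8);o[:a.shape[0],:a.shape[1]]=a[:,:800];o[a.shape[0]:,:e.shape[1]]=e
cv2.imwrite('pics/crop1.png',cv2.convertScaleAbs(o,alpha=1.8)[:,:,::-1])
E
```

```text
deck px ((316.0307922363281, 178.74615478515625), (67.2268295288086, 126.39139556884766), 82.87498474121094) 
 [[ 0.608   0.0408  0.072 ]
 [ 0.6613 -0.3395  0.072 ]
 [ 0.4588 -0.3618  0.072 ]
 [ 0.4077  0.0134  0.072 ]] [np.float64(0.2021), np.float64(0.384), np.float64(0.2037), np.float64(0.3787)] [ 0.53394192 -0.16177787  0.072     ]
cell px ((172.13504028320312, 215.00363159179688), (20.59001922607422, 9.825112342834473), 19.98310661315918) 174.5 
 [[0.4158 0.3155 0.0166]
 [0.4448 0.3058 0.0166]
 [0.4235 0.2445 0.0166]
 [0.3946 0.2543 0.0166]] [np.float64(0.0647), np.float64(0.0306), np.float64(0.0649), np.float64(0.0305)] [0.41968881 0.28001965 0.0166    ]
```

View pics/crop1.png

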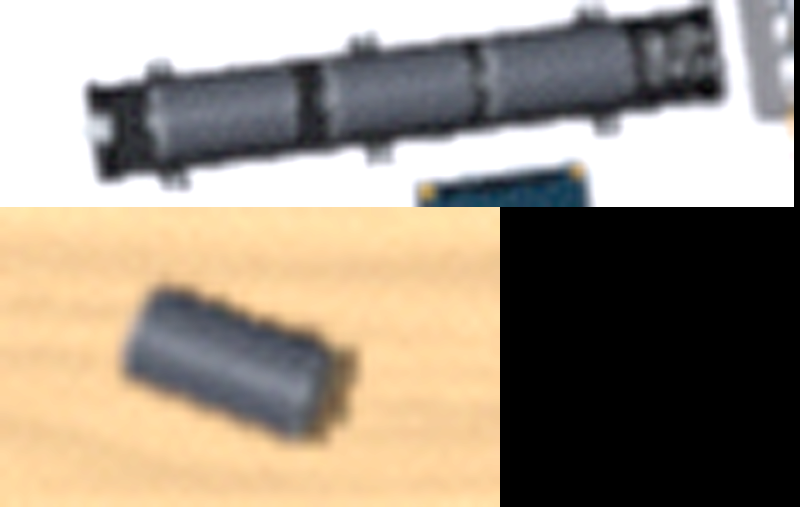

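Three cells are visible in the trough. The gap at the contact is about 50 px at the left of the crop. The new cell's silhouette is 64 x 31 mm, as expected. I'll move above cell_c for a close wrist view.

```bash
cat >> h.py <<'E'
from scipy.spatial.transform import Rotation as Ro
def plan(p,yaw=None):
    s=robot.read_state();R=Ro.from_rotvec(s['orientation']).as_matrix()
    y0=np.arctan2(R[1,0],R[0,0]);turn=0 if yaw is None else (y0-np.radians(yaw)+np.pi)%(2*np.pi)-np.pi
    R2=R@Ro.from_rotvec([0,0,turn]).as_matrix();d=np.array(p)-s['tool_pos']
    print('t',round(float(s['t']),2),'yaw',np.degrees(y0).round(2),'turn',turn.round(3),'d(now)',(R.T@d).round(4),'d(after)',(R2.T@d).round(4),'q',s['q'].round(2),'tilt',R[:,2].round(4))
E
python3 -c "
from h import *
plan([.521,-.072,.24],97.8)"
python3 inch.py '[[0.093,-0.0286,-0.0272,0,0],[0.093,-0.0286,-0.0272,0,0],[0.093,-0.0286,-0.0272,0,0],[0.093,-0.0286,-0.0272,0,0],[0.093,-0.0286,-0.0272,0,0],[0.093,-0.0286,-0.0272,0,0],[0.093,-0.0286,-0.0272,0,0],[0.093,-0.0286,-0.0272,0,0],[0.093,-0.0286,-0.0272,0,0],[0.093,-0.0286,-0.0272,0,0],[0.093,-0.0286,-0.0272,0,0],[0.093,-0.0286,-0.0272,0,0],[0.093,-0.0286,-0.0272,0,0],[0.093,-0.0286,-0.0272,0,0],[0.093,-0.0286,-0.0272,0,0],[0.093,-0.0286,-0.0272,0,0],[0.093,-0.0286,-0.0272,0,0],[0.093,-0.0286,-0.0272,0,0]]' 20
python3 inch.py '[[0.093,0,0,0,0.136],[0.093,0,0,0,0.136],[0.093,0,0,0,0.136],[0.093,0,0,0,0.136],[0.093,0,0,0,0.136],[0.093,0,0,0,0.136],[0.093,0,0,0,0.136],[0.093,0,0,0,0.136],[0.093,0,0,0,0]]'
python3 - <<'E'
from h import *
plan([.521,-.072,.24],97.8)
c=robot.read_camera('wrist');np.savez('w1.npz',**c)
cv2.imwrite('pics/w1.png',cv2.convertScaleAbs(c['image'][:,:,::-1],alpha=1.4));print((-np.array(c['R']).T@c['t']).round(3),np.round(c['R'],3).tolist())
E
```

```text
t: 1.95
tool_pos: [0.5218, -0.0738, 0.2404]
orientation: [-0.545, -3.094, -0.0]
force: [0.4, 1.0, -0.0]
opening: 0.0932
gripper_force: 0.0
t: 2.85
tool_pos: [0.5213, -0.0721, 0.2403]
orientation: [-2.07, -2.362, 0.0]
force: [0.3, 0.6, -0.2]
opening: 0.0925
gripper_force: 0.0
t 2.85 yaw 97.55 turn -0.004 d(now) [ 0.0002 -0.0003  0.0003] d(after) [ 0.0002 -0.0003  0.0003] q [-0.23 -0.07  1.69 -0.    1.52 -0.37] tilt [-5.e-04  1.e-04 -1.e+00]
[0.512 0.001 0.386] [[0.991, 0.132, -0.001], [0.128, -0.955, 0.268], [0.034, -0.265, -0.964]]
```

View pics/w1.png

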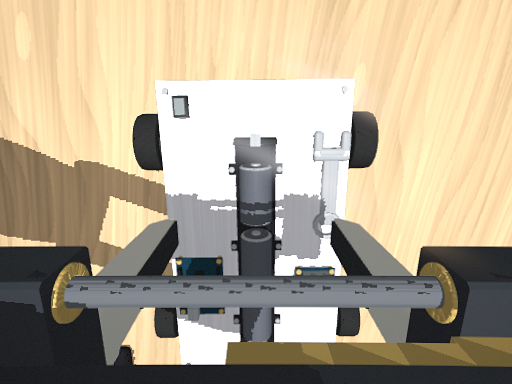

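Wrist view: the deck +x edge is at row 80 (corners (155,81) and (354,79)), the contact is at about (255,141), and cell_c lies along column 255 from row 163 to about 222. I'll cast rays on these.

Run:
```python
from h import *
c=np.load('w1.npz');im=c['image'];g=cv2.cvtColor(im,cv2.COLOR_RGB2GRAY);hsv=cv2.cvtColor(im,cv2.COLOR_RGB2HSV)
w=((hsv[...,1]<40)&(hsv[...,2]>95)).astype(np.uint8)
# side edges of the deck rows 85..110, front edge cols
L=[];Rr=[]
for v in range(86,200,4):
    k=np.flatnonzero(w[v,130:380])+130
    if len(k): L.append((k[0],v));Rr.append((k[-1]+1,v))
F=[]
for u in range(170,345,5):
    k=np.flatnonzero(w[60:110,u])+60
    if len(k):F.append((u,k[0]))
L,Rr,F=map(np.array,(L,Rr,F))
print(L[:,0],Rr[:,0],F[:,1])
PL=ray(c,L[:6],.072);PR=ray(c,Rr[:6],.072);PF=ray(c,F,.072)
print('width',np.linalg.norm(PL.mean(0)-PR.mean(0)),'mid',(PL.mean(0)+PR.mean(0))/2)
f=np.polyfit(PF[:,0],PF[:,1],1);print('front slope deg',np.degrees(np.arctan(f[0])),'front y at .508',np.polyval(f,.508))
print('contact/wall px pts',ray(c,[(255,135),(255,147)],.095).round(4))
print('cell_c ends top',ray(c,[(256,165),(256,225)],.1082).round(4),'button axis',ray(c,[(256,163)],.0916).round(4))
for v in (125,130,135,140,145,150,155,160,163,165,168,171,175,210,215,220,223,226,230,234): print(v,g[v,225:290:5].tolist())
```

```text
[155 156 156 156 157 157 158 158 158 159 159 159 160 160 161 161 161 161
 162 162 163 163 164 164 164 165 165 166 166] [355 354 354 354 353 353 353 353 352 352 352 351 352 351 351 351 350 350
 350 349 349 348 348 348 347 347 347 346 346] [81 81 81 81 80 80 80 80 80 80 80 80 80 80 80 80 80 80 80 80 80 80 79 79
 79 79 79 79 79 79 79 79 79 79 78]
width 0.20025652595009616 mid [0.51159236 0.00980953 0.072     ]
front slope deg 8.264083801008795 front y at .508 0.025129114229074087
contact/wall px pts [[ 0.5165 -0.0265  0.095 ]
 [ 0.518  -0.0381  0.095 ]]
cell_c ends top [[ 0.521  -0.0533  0.1082]
 [ 0.5293 -0.1145  0.1082]] button axis [[ 0.5213 -0.0545  0.0916]]
125 [209, 202, 204, 203, 205, 206, 210, 208, 207, 203, 207, 206, 211]
130 [209, 203, 204, 202, 205, 206, 211, 207, 208, 203, 208, 205, 211]
135 [209, 203, 204, 203, 206, 180, 163, 195, 211, 207, 211, 206, 212]
140 [209, 204, 96, 96, 94, 152, 166, 133, 68, 62, 52, 206, 211]
145 [209, 205, 87, 94, 96, 152, 170, 140, 80, 71, 86, 205, 211]
150 [209, 205, 111, 91, 96, 100, 102, 101, 98, 94, 126, 204, 210]
155 [209, 206, 106, 75, 85, 
[... 158 characters left out ...]
 206]
165 [208, 30, 41, 56, 63, 75, 183, 101, 90, 107, 100, 103, 205]
168 [208, 160, 34, 97, 131, 125, 118, 132, 143, 107, 91, 166, 204]
171 [207, 155, 25, 61, 78, 89, 106, 97, 94, 91, 83, 150, 205]
175 [206, 200, 165, 59, 78, 88, 96, 92, 88, 80, 90, 206, 206]
210 [108, 151, 115, 46, 71, 41, 73, 84, 42, 68, 128, 111, 117]
215 [112, 113, 119, 34, 43, 41, 45, 43, 43, 43, 94, 116, 116]
220 [112, 114, 118, 36, 44, 44, 46, 45, 43, 43, 185, 210, 116]
223 [112, 113, 117, 17, 61, 43, 45, 44, 93, 31, 183, 209, 116]
226 [112, 113, 118, 18, 15, 29, 47, 31, 17, 31, 182, 210, 115]
230 [111, 114, 117, 18, 25, 41, 61, 40, 44, 18, 181, 208, 115]
234 [110, 113, 116, 14, 39, 41, 88, 54, 39, 72, 127, 210, 115]
```

```bash
python3 -c "
from h import *
plan([.5251,-.0846,.107],98.1)"
```

```text
t 2.9 yaw 97.84 turn -0.004 d(now) [-0.0129  0.0021  0.1334] d(after) [-0.0129  0.002   0.1334] q [-0.23 -0.07  1.69 -0.    1.52 -0.37] tilt [-5.e-04  1.e-04 -1.e+00]
```

```bash
python3 inch.py '[[0.06,-0.0065,0.001,0.03,-0.004],[0.06,-0.0064,0.001,0.03,0],[0.06,0,0,0.03,0],[0.06,0,0,0.03,0],[0.06,0,0,0.0134,0],[0.06,0,0,0,0]]' 12
python3 inch.py '[[0.025,0,0,0,0],[0.025,0,0,0,0],[0.025,0,0,0,0],[0.025,0,0,0,0],[0.025,0,0,0,0],[0.025,0,0,0,0]]' 12
python3 -c "
from h import *
plan([.5251,-.0846,.107],98.1)"
```

```text
t: 3.5
tool_pos: [0.5235, -0.0842, 0.105]
orientation: [-2.058, -2.369, 0.003]
force: [-0.1, 0.2, 0.2]
opening: 0.0604
gripper_force: 0.0
t: 4.1
tool_pos: [0.526, -0.0849, 0.1084]
orientation: [2.062, 2.368, 0.001]
force: [-0.8, 0.0, 6.4]
opening: 0.0327
gripper_force: 12.0
t 4.1 yaw 97.91 turn -0.003 d(now) [ 0.0004 -0.0009  0.0014] d(after) [ 0.0004 -0.0009  0.0014] q [-0.26  0.05  1.82 -0.    1.27 -0.39] tilt [ 1.8e-03 -5.0e-04 -1.0e+00]
```

```bash
python3 inch.py '[[0.025,0,0,0,0],[0.025,0,0,-0.001,0],[0.025,0,0,0,0]]'; python3 inch.py '[[0.025,0,0,-0.001,0],[0.025,0,0,0,0]]'
```

```text
t: 4.4
tool_pos: [0.5253, -0.0847, 0.1085]
orientation: [2.063, 2.369, 0.0]
force: [-0.5, 1.2, 2.8]
opening: 0.0326
gripper_force: 12.0
t: 4.6
tool_pos: [0.5249, -0.0846, 0.1089]
orientation: [-2.063, -2.369, 0.0]
force: [0.6, -0.7, -2.2]
opening: 0.0328
gripper_force: 12.0
```

```bash
python3 inch.py '[[0.025,-0.003,0,0.0003,0],[0.025,-0.003,0,0,0],[0.025,-0.003,0,0,0],[0.025,-0.003,0,0,0],[0.025,-0.003,0,0,0],[0.025,-0.003,0,0,0],[0.025,-0.003,0,0,0],[0.025,-0.003,0,0,0],[0.025,-0.002,0,0,0],[0.025,0,0,0,0]]'; python3 inch.py '[[0.025,-0.002,0,0,0],[0.025,-0.001,0,0,0],[0.025,0,0,0,0]]';python3 inch.py '[[0.025,-0.002,0,0,0],[0.025,-0.001,0,0,0],[0.025,0,0,0,0]]'
```

```text
t: 5.6
tool_pos: [0.5289, -0.1108, 0.1089]
orientation: [2.063, 2.369, -0.0]
force: [0.2, -0.4, -2.1]
opening: 0.0333
gripper_force: 12.0
t: 5.9
tool_pos: [0.5293, -0.1135, 0.109]
orientation: [2.063, 2.369, -0.0]
force: [0.2, -0.3, -2.4]
opening: 0.0329
gripper_force: 12.0
t: 6.2
tool_pos: [0.5297, -0.1166, 0.109]
orientation: [2.063, 2.369, -0.0]
force: [0.2, 0.2, -0.8]
opening: 0.033
gripper_force: 12.0
```

```bash
for i in 1; do python3 inch.py '[[0.025,-0.002,0,0,0],[0.025,-0.002,0,0,0],[0.025,0,0,0,0]]'; python3 inch.py '[[0.025,-0.002,0,0,0],[0.025,-0.002,0,0,0],[0.025,0,0,0,0]]'; python3 inch.py '[[0.025,-0.002,0,0,0],[0.025,-0.001,0,0,0],[0.025,0,0,0,0]]';done
```

```text
t: 6.5
tool_pos: [0.5301, -0.1202, 0.1089]
orientation: [-2.063, -2.369, -0.0]
force: [-1.3, 3.7, -1.1]
opening: 0.0328
gripper_force: 12.0
t: 6.8
tool_pos: [0.5306, -0.124, 0.1088]
orientation: [-2.062, -2.369, -0.001]
force: [-0.5, 4.3, -0.9]
opening: 0.0323
gripper_force: 12.0
t: 7.1
tool_pos: [0.5309, -0.1266, 0.1087]
orientation: [-2.062, -2.368, -0.001]
force: [-0.4, 6.1, -0.1]
opening: 0.0328
gripper_force: 12.0
```

```bash
python3 inch.py '[[0.025,0.003,0,0,0],[0.025,0.003,0,0,0],[0.025,0.002,0,0,0],[0.025,0,0,0,0]]'; python3 inch.py '[[0.06,0,0,0,0],[0.06,0,0,0,0],[0.06,0,0,0,0],[0.06,0,0,-0.03,0],[0.09,0,0,-0.04,0],[0.09,0,0,-0.04,0],[0.09,0,0,-0.02,0],[0.09,0,0,0,0]]'
python3 - <<'E'
from h import *
plan([.4197,.280,.24],70.8)
c=robot.read_camera('wrist');np.savez('w2.npz',**c)
g=cv2.cvtColor(c['image'],cv2.COLOR_RGB2GRAY)
u,v=proj(c,[[.5296,-.118+.0307,.0916]])[0];print(u,v)
for k in range(int(v)-30,int(v)+12,2):print(k,g[k,int(u)-3:int(u)+4].mean().round(),ray(c,[(u,k)],.1082)[0,1].round(4),end=' | ')
E
```

```text
t: 7.5
tool_pos: [0.5301, -0.1192, 0.109]
orientation: [2.063, 2.369, -0.0]
force: [-0.3, 3.0, -2.3]
opening: 0.0328
gripper_force: 12.0
t: 8.3
tool_pos: [0.5322, -0.1203, 0.2436]
orientation: [2.058, 2.364, 0.004]
force: [0.2, -0.4, -0.5]
opening: 0.0867
gripper_force: 0.0
t 8.3 yaw 97.9 turn 0.473 d(now) [ 0.4119 -0.0565  0.0017] d(after) [ 0.341  -0.2379  0.0017] q [-0.32 -0.03  1.64 -0.    1.52 -0.45] tilt [ 0.0073 -0.0026 -1.    ]
254.57547128622593 146.66223571818875
116 48.0 -0.057 | 118 48.0 -0.0588 | 120 48.0 -0.0606 | 122 47.0 -0.0624 | 124 48.0 -0.0642 | 126 50.0 -0.066 | 128 53.0 -0.0678 | 130 55.0 -0.0696 | 132 59.0 -0.0715 | 134 64.0 -0.0733 | 136 70.0 -0.0751 | 138 75.0 -0.077 | 140 80.0 -0.0788 | 142 86.0 -0.0807 | 144 89.0 -0.0826 | 146 93.0 -0.0844 | 148 145.0 -0.0863 | 150 102.0 -0.0882 | 152 158.0 -0.0901 | 154 123.0 -0.092 | 156 118.0 -0.0939 |
```

```bash
python3 inch.py '[[0.09,0.037,-0.0056,0,0],[0.09,0.037,-0.0056,0,0],[0.09,0.037,-0.0056,0,0.15],[0.09,0.037,0,0,0.15],[0.09,0.037,0.004,0,0.15],[0.09,0.037,0.004,0,0.023],[0.09,0.037,0.004,0,0],[0.09,0.037,0.004,0,0],[0.09,0.012,0,0,0],[0.09,0,0,0,0],[0.09,0,0,0,0]]'
python3 - <<'E'
from h import *
plan([.4197,.280,.24],70.8)
c=robot.read_camera('wrist');np.savez('w3.npz',**c)
print(proj(c,[.4197,.280,.0166]))
cv2.imwrite('pics/w3.png',c['image'][:,:,::-1])
E
```

```text
t: 9.45
tool_pos: [0.5581, 0.172, 0.2375]
orientation: [-2.556, -1.825, 0.004]
force: [-0.2, -0.2, -0.8]
opening: 0.0899
gripper_force: 0.0
t 9.45 yaw 71.06 turn 0.004 d(now) [ 0.0572 -0.1659 -0.0023] d(after) [ 0.0564 -0.1662 -0.0023] q [ 0.21  0.09  1.54 -0.    1.52  0.54] tilt [-0.0023 -0.0011 -1.    ]
[[116.15249163 118.8749946 ]]
```

View pics/w3.png

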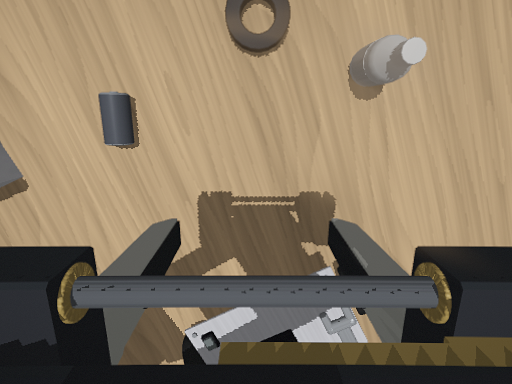

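The cell is visible at about (117,119), long axis roughly vertical in the image, with no glare. I'll measure it here.

Run:
```python
from h import *
c=np.load('w3.npz');im=c['image'].astype(int)
m=((im[...,2]-im[...,0])>-3).astype(np.uint8);z=np.zeros_like(m);z[75:165,80:155]=m[75:165,80:155]
k=max(cv2.findContours(z,0,1)[0],key=cv2.contourArea);r=cv2.minAreaRect(k);print(r,cv2.contourArea(k))
for zz in (.0166,.025):
    P=ray(c,cv2.boxPoints(r),zz);print(P.round(4).tolist(),P.mean(0).round(4),[np.linalg.norm(P[i]-P[i-1]).round(4) for i in range(4)])
    e=[(P[i]+P[(i+1)%4])/2 for i in range(4)]
    for a,b in((0,2),(1,3)):d=e[a]-e[b];print(np.degrees(np.arctan2(d[1],d[0])).round(1),np.linalg.norm(d).round(4))
o=cv2.resize(c['image'][75:165,80:155],None,fx=6,fy=6,interpolation=cv2.INTER_CUBIC);cv2.imwrite('pics/w3c.png',cv2.convertScaleAbs(o[:,:,::-1],alpha=1.8))
```

```text
((116.41529846191406, 118.20545196533203), (54.01446533203125, 29.68253517150879), 83.04703521728516) 1458.5
[[0.4132, 0.3132, 0.0166], [0.4476, 0.3059, 0.0166], [0.4279, 0.2464, 0.0166], [0.3917, 0.254, 0.0166]] [0.4201 0.2799 0.0166] [np.float64(0.063), np.float64(0.0352), np.float64(0.0627), np.float64(0.037)]
70.8 0.0628
-11.9 0.0361
[[0.4171, 0.3116, 0.025], [0.4507, 0.3044, 0.025], [0.4314, 0.2463, 0.025], [0.3961, 0.2537, 0.025]] [0.4238 0.279  0.025 ] [np.float64(0.0616), np.float64(0.0344), np.float64(0.0612), np.float64(0.0361)]
70.8 0.0614
-11.9 0.0353
```

View pics/w3c.png

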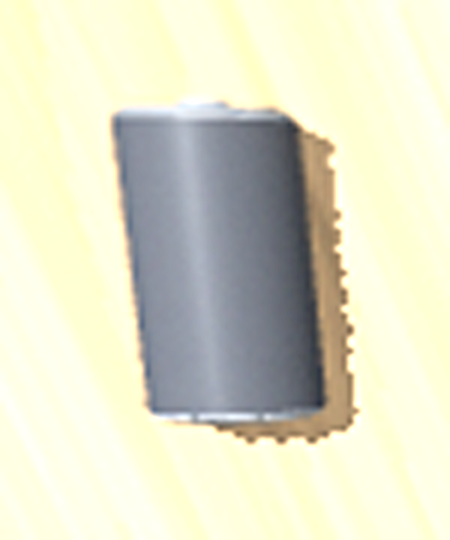

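The button is at the far end and the flat end is near, as required. Both views agree on the centre (0.420, 0.280) and yaw 71°. I'll grasp 14 mm toward the button.

```bash
python3 -c "
from h import *
plan([.4246,.2932,.0325],71)"
```

```text
t 9.5 yaw 71.01 turn 0.0 d(now) [ 0.0717 -0.1657  0.2056] d(after) [ 0.0717 -0.1657  0.2056] q [ 0.21  0.09  1.54 -0.    1.52  0.54] tilt [-1.5e-03 -9.0e-04 -1.0e+00]
```

```bash
python3 inch.py '[[0.09,0.0144,-0.0332,0,0],[0.09,0.0144,-0.0332,0,0],[0.09,0.0143,-0.0331,0.02,0],[0.09,0.0143,-0.0331,0.03,0],[0.07,0.0143,-0.0331,0.03,0],[0.07,0,0,0.04,0],[0.07,0,0,0.04,0],[0.07,0,0,0.03,0],[0.07,0,0,0,0],[0.07,0,0,0,0]]' 4
python3 -c "
from h import *
plan([.4246,.2932,.0325],71)"
```

```text
t: 10.5
tool_pos: [0.4255, 0.2935, 0.0494]
orientation: [2.558, 1.824, -0.001]
force: [0.4, -0.0, -0.6]
opening: 0.0698
gripper_force: 0.0
t 10.5 yaw 70.97 turn -0.0 d(now) [-0.0006 -0.0007  0.0169] d(after) [-0.0006 -0.0007  0.0169] q [ 0.5   0.09  1.9  -0.    1.15  0.84] tilt [-7.e-04 -6.e-04 -1.e+00]
```

```bash
python3 inch.py '[[0.07,0,0,0.0168,0],[0.05,0,0,0,0],[0.025,0,0,0,0],[0.025,0,0,0,0],[0.025,0,0,0,0],[0.025,0,0,0,0],[0.025,0,0,0,0]]' 4
python3 inch.py '[[0.025,0,0,-0.003,0],[0.025,0,0,-0.003,0],[0.025,0,0,-0.003,0],[0.025,0,0,-0.003,0],[0.025,0,0,0,0],[0.025,0,0,0,0]]' 4
python3 - <<'E'
from h import *
c=robot.read_camera('wrist')
cv2.imwrite('pics/w4.png',cv2.convertScaleAbs(cv2.resize(c['image'][130:300,130:390],None,fx=3,fy=3,interpolation=cv2.INTER_CUBIC)[:,:,::-1],alpha=1.5))
c=robot.read_camera('scene')
cv2.imwrite('pics/s4.png',cv2.convertScaleAbs(cv2.resize(c['image'][150:230,270:370],None,fx=7,fy=7,interpolation=cv2.INTER_CUBIC)[:,:,::-1],alpha=1.5))
E
```

```text
t: 11.2
tool_pos: [0.4258, 0.2948, 0.0327]
orientation: [2.557, 1.825, 0.001]
force: [0.1, -0.4, 3.8]
opening: 0.0327
gripper_force: 4.0
t: 11.8
tool_pos: [0.4255, 0.2946, 0.0443]
orientation: [2.557, 1.825, 0.0]
force: [-0.5, -0.6, -1.8]
opening: 0.0332
gripper_force: 4.0
```

View pics/s4.png

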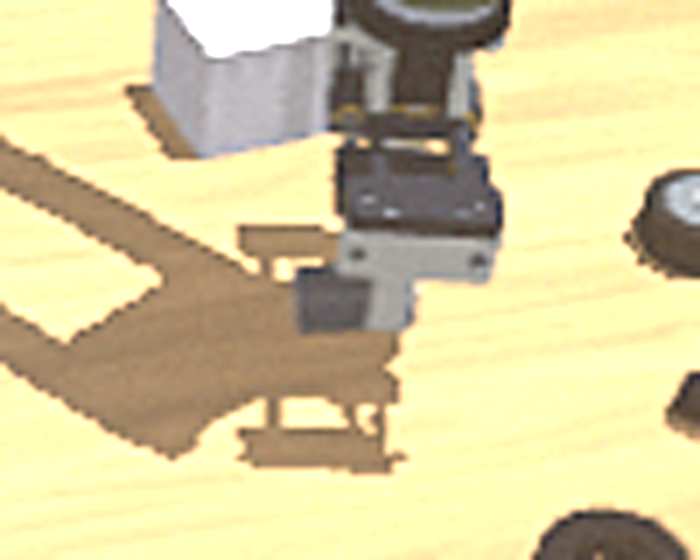

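The scene crop shows the cell held between the pads with its flat end (at about (300,300)) toward the rover, apparently still level. I'll try a 3 N grip with a quick jerk so the flat end droops, and measure the tilt in the scene camera.

```bash
cat > tilt.py <<'E'
from h import *
s=robot.read_state();R=Ro.from_rotvec(s['orientation']).as_matrix();p=s['tool_pos']
c=robot.read_camera('scene');im=c['image'].astype(int)
ax=p+R[:,2]*0.015   # cell axis about 15 mm ahead of the TCP
f=ax-R[:,0]*.040
u,v=proj(c,f)[0].round().astype(int)
m=((im[...,2]-im[...,0])>0)&(im.sum(2)<330)
print('exp level top/bot',proj(c,[f+[0,0,.0166],f-[0,0,.0166],ax+[0,0,.0166],ax-[0,0,.0166]]).round(1).tolist())
for x in range(u-4,u+7):
    k=np.flatnonzero(m[v-14:v+16,x])+v-14; print(x,k.min() if len(k) else None,k.max() if len(k) else None,len(k),end=' | ')
print(s['tool_pos'].round(4),s['force'].round(1))
E
python3 tilt.py; python3 inch.py '[[0.025,0,0,0,0],[0.025,0,0,-0.012,0],[0.025,0,0,0.012,0],[0.025,0,0,-0.012,0],[0.025,0,0,0.012,0],[0.025,0,0,0,0]]' 3; python3 tilt.py
```

```text
exp level top/bot [[313.7, 186.9], [312.7, 194.3], [325.3, 187.6], [324.2, 195.0]]
309 None None 0 | 310 None None 0 | 311 None None 0 | 312 None None 0 | 313 188 188 1 | 314 188 188 1 | 315 188 188 1 | 316 188 188 1 | 317 None None 0 | 318 None None 0 | 319 None None 0 | [0.4253 0.2945 0.044 ] [ 0.8  0.7 -0.7]
t: 12.55
tool_pos: [0.4248, 0.2942, 0.0429]
orientation: [-2.557, -1.825, 0.002]
force: [0.3, 0.5, -0.6]
opening: 0.0331
gripper_force: 3.0
exp level top/bot [[313.5, 187.1], [312.5, 194.5], [325.1, 187.8], [324.0, 195.2]]
309 None None 0 | 310 None None 0 | 311 None None 0 | 312 None None 0 | 313 189 190 2 | 314 189 189 1 | 315 189 189 1 | 316 189 189 1 | 317 None None 0 | 318 None None 0 | 319 None None 0 | [0.4248 0.2942 0.0429] [ 0.3  0.5 -0.6]
```

Run:
```python
from h import *
c=robot.read_camera('scene');im=c['image'].astype(int)
a=cv2.imread('pics/s4.png')
for x in (313,315,317,319,321):
    print(x,'now',[tuple(im[v,x]) [0::2] for v in range(184,202)].__repr__().replace('np.int64',''))
    print(x,'s4',[(int(a[(v-150)*7+3,(x-270)*7+3,2]/1.5),int(a[(v-150)*7+3,(x-270)*7+3,0]/1.5)) for v in range(184,202)])
```

```text
313 now [((114), (71)), ((107), (69)), ((113), (68)), ((245), (144)), ((242), (136)), ((34), (47)), ((55), (56)), ((61), (61)), ((64), (59)), ((74), (76)), ((70), (71)), ((75), (74)), ((69), (70)), ((67), (69)), ((92), (67)), ((114), (68)), ((115), (68)), ((108), (67))]
313 s4 [(114, 68), (109, 64), (112, 66), (170, 120), (42, 48), (58, 58), (61, 58), (66, 62), (70, 68), (68, 64), (62, 58), (64, 60), (65, 65), (74, 64), (116, 70), (116, 70), (110, 70), (110, 66)]
315 now [((114), (69)), ((112), (71)), ((114), (68)), ((201), (117)), ((197), (120)), ((43), (50)), ((68), (61)), ((66), (58)), ((69), (60)), ((72), (68)), ((72), (66)), ((71), (66)), ((66), (59)), ((65), (59)), ((88), (62)), ((121), (69)), ((111), (68)), ((109), (66))]
315 s4 [(114, 70), (108, 66), (122, 74), (170, 121), (52, 54), (61, 57), (68, 58), (70, 65), (74, 66), (68, 62), (68, 62), (70, 62), (66, 60), (88, 61), (118, 72), (113, 69), (113, 69), (109, 66)]
317 now [((115), (72)), ((112), (69)), ((113), (76)), ((114), (86)), ((179), (117)), ((55), (54)), ((63), (59)), ((71), (64)), ((69), (62)), ((72), (67)), ((70), (6
[... 543 characters left out ...]
 ((107), (67)), ((111), (70))]
319 s4 [(113, 108), (106, 105), (101, 96), (118, 110), (120, 114), (88, 85), (66, 60), (66, 62), (70, 68), (70, 66), (70, 64), (66, 61), (61, 53), (97, 62), (116, 69), (113, 68), (106, 68), (114, 70)]
321 now [((117), (110)), ((91), (85)), ((64), (57)), ((107), (98)), ((115), (108)), ((105), (99)), ((60), (53)), ((64), (59)), ((69), (64)), ((69), (65)), ((60), (56)), ((71), (66)), ((64), (59)), ((66), (57)), ((119), (71)), ((115), (69)), ((109), (69)), ((116), (72))]
321 s4 [(121, 114), (90, 82), (61, 54), (106, 100), (116, 110), (93, 86), (58, 52), (70, 65), (72, 69), (65, 58), (62, 58), (62, 57), (69, 64), (97, 60), (117, 70), (110, 66), (109, 70), (113, 70)]
```

The cell's centre row is about 2.3 px below level, a droop of about 14° that matches the flat end still resting on the table. I'll lift 4 mm more with a jerk, then tighten.

```bash
cat > tilt.py <<'E'
from h import *
s=robot.read_state();R=Ro.from_rotvec(s['orientation']).as_matrix();p=s['tool_pos']
c=robot.read_camera('scene');im=c['image'].astype(int);d=im[...,0]-im[...,2]
ax=p+R[:,2]*0.0155
r=[]
for o in (.03,.033,.036,.039,.042):
    f=ax-R[:,0]*o; u,v=proj(c,f)[0]; ui=int(round(u)); v0=int(round(v))
    col=(d[v0-8:v0+14,ui]<18)&(im[v0-8:v0+14,ui].sum(1)<300); n,l,st,_=cv2.connectedComponentsWithStats(col.astype(np.uint8).reshape(-1,1))
    k=1+np.argmax(st[1:,4]); mid=v0-8+st[k,1]+(st[k,3]-1)/2
    pz=np.diff(proj(c,[f,f-[0,0,.01]])[:,1])[0]/10
    r.append((int(st[k,3]),round((mid-v)/pz,1),round(np.degrees(np.arctan((mid-v)/pz/o/1000)),1)))
print('rows, drop mm, angle',r,s['tool_pos'].round(4),s['force'].round(1))
E
python3 tilt.py; python3 inch.py '[[0.025,0,0,-0.005,0],[0.025,0,0,-0.009,0],[0.025,0,0,0.009,0],[0.025,0,0,-0.009,0],[0.025,0,0,0.009,0],[0.025,0,0,0,0],[0.025,0,0,0,0]]' 3;python3 tilt.py; python3 inch.py '[[0.025,0,0,0,0],[0.025,0,0,0,0],[0.025,0,0,0,0]]' 25;python3 tilt.py
```

```text
rows, drop mm, angle [(9, np.float64(9.1), np.float64(16.9)), (9, np.float64(9.3), np.float64(15.8)), (9, np.float64(9.6), np.float64(14.9)), (9, np.float64(9.8), np.float64(14.1)), (3, np.float64(1.0), np.float64(1.4))] [0.4248 0.2942 0.0433] [ 0.1 -0.2 -1.8]
t: 13.4
tool_pos: [0.4249, 0.2942, 0.0484]
orientation: [-2.557, -1.825, 0.002]
force: [-0.6, -0.1, -1.5]
opening: 0.033
gripper_force: 3.0
rows, drop mm, angle [(9, np.float64(14.1), np.float64(25.2)), (9, np.float64(14.4), np.float64(23.5)), (9, np.float64(14.6), np.float64(22.1)), (6, np.float64(12.6), np.float64(17.9)), (6, np.float64(12.8), np.float64(17.0))] [0.4249 0.2942 0.0484] [-0.6 -0.1 -1.5]
t: 13.75
tool_pos: [0.4254, 0.2945, 0.0491]
orientation: [-2.557, -1.825, 0.0]
force: [0.7, -0.3, -1.4]
opening: 0.0321
gripper_force: 25.0
rows, drop mm, angle [(9, np.float64(14.4), np.float64(25.6)), (9, np.float64(14.6), np.float64(23.9)), (9, np.float64(14.9), np.float64(22.4)), (9, np.float64(15.1), np.float64(21.2)), (5, np.float64(10.9), np.float64(14.5))] [0.4254 0.2945 0.0491] [ 0.7 -0.3 -1.4]
```

The tilt is about 20–22° and is now held at 25 N. I'll carry the cell to above the trough end.

```bash
python3 inch.py '[[0.025,0,0,-0.03,0],[0.025,0,0,-0.04,0],[0.025,0,0,-0.04,0],[0.025,0,0,-0.04,0],[0.025,0,0,0,-0.12],[0.025,0,0,0,-0.12],[0.025,0,0,0,-0.12],[0.025,0,0,0,-0.113],[0.025,0,0,0,0]]' 25
python3 -c "
from h import *
plan([.5184,-.0381,.19],98.1)"
```

```text
t: 14.7
tool_pos: [0.4254, 0.2945, 0.1991]
orientation: [-2.056, -2.376, 0.0]
force: [0.2, -0.0, -1.3]
opening: 0.0327
gripper_force: 25.0
t 14.7 yaw 98.25 turn 0.003 d(now) [-0.3425  0.0443  0.0092] d(after) [-0.3424  0.0452  0.0092] q [ 0.51 -0.07  1.77  0.    1.44  0.36] tilt [-0. -0. -1.]
```

```bash
python3 inch.py '[[0.025,-0.02,0.0045,0,0.003],[0.025,-0.035,0.0045,0,0],[0.025,-0.035,0.0045,0,0],[0.025,-0.035,0.0045,0,0],[0.025,-0.035,0.0045,0,0],[0.025,-0.035,0.0045,0,0],[0.025,-0.035,0.0045,0,0],[0.025,-0.035,0.0045,0,0],[0.025,-0.035,0.0045,0,0],[0.025,-0.0224,0.0045,0,0],[0.025,-0.02,0,0,0],[0.025,0,0,0,0],[0.025,0,0,0,0],[0.025,0,0,0,0]]' 25
python3 - <<'E'
from h import *
plan([.5184,-.0381,.127],98.1)
c=robot.read_camera('scene');s=robot.read_state()
u,v=proj(c,s['tool_pos'])[0].astype(int);print(u,v)
cv2.imwrite('pics/s5.png',cv2.convertScaleAbs(cv2.resize(c['image'][v-40:v+60,u-70:u+70],None,fx=5.5,fy=5.5,interpolation=cv2.INTER_CUBIC)[:,:,::-1],alpha=1.4))
E
```

```text
t: 16.1
tool_pos: [0.5174, -0.0375, 0.1991]
orientation: [-2.062, -2.369, -0.0]
force: [-0.0, 0.7, -0.8]
opening: 0.0328
gripper_force: 25.0
t 16.1 yaw 97.93 turn -0.003 d(now) [-0.0008  0.0009  0.0721] d(after) [-0.0008  0.0009  0.0721] q [-0.17 -0.07  1.77  0.    1.44 -0.31] tilt [-2.e-04  4.e-04 -1.e+00]
234 182
```

View pics/s5.png

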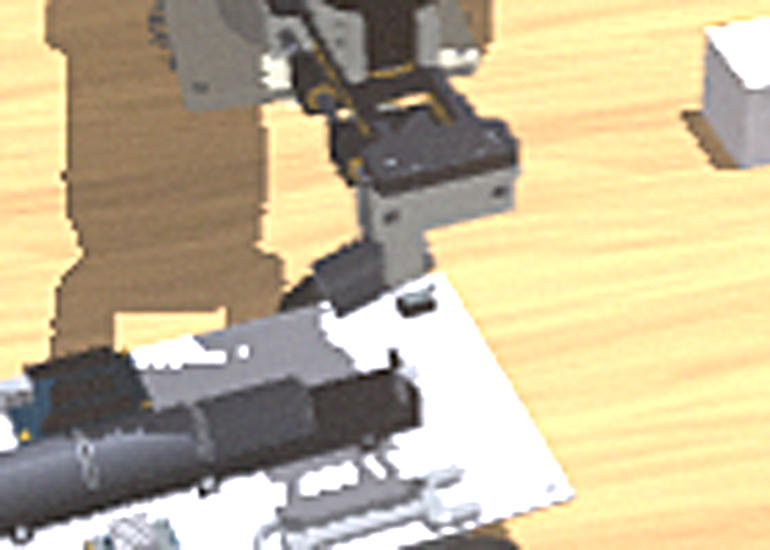

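The crop shows the cell tilted in the gripper at (340,275), flat end down toward the row. Below it the row is pushed up with its end at (310,400), and the trough end near the contact at (410,390) is empty. I'll descend.

```bash
python3 inch.py '[[0.025,0,0.0009,0.02,0],[0.025,0,0,0.02,0],[0.025,0,0,0.02,0],[0.025,0,0,0.012,0],[0.025,0,0,0,0],[0.025,0,0,0,0]]' 25; python3 inch.py '[[0.025,0,0,0.0015,0],[0.025,0,0,0,0]]'; python3 inch.py '[[0.025,0,0,0.0015,0],[0.025,0,0,0,0]]'
```

```text
t: 16.75
tool_pos: [0.5185, -0.0376, 0.1274]
orientation: [2.061, 2.371, 0.0]
force: [0.6, -0.2, -0.2]
opening: 0.0322
gripper_force: 25.0
t: 16.95
tool_pos: [0.5191, -0.038, 0.1266]
orientation: [2.06, 2.37, 0.001]
force: [0.0, -0.5, 3.5]
opening: 0.0326
gripper_force: 25.0
t: 17.15
tool_pos: [0.5197, -0.0384, 0.126]
orientation: [2.06, 2.368, 0.002]
force: [-1.9, -1.8, 9.8]
opening: 0.0325
gripper_force: 25.0
```

```bash
python3 - <<'E'
from h import *
s=robot.read_state();R=Ro.from_rotvec(s['orientation']).as_matrix()
print(s['force'].round(2),s['wrist_torque'].round(3),'tool',(R.T@s['force']).round(2),(R.T@s['wrist_torque']).round(3),s['tool_pos'].round(4))
plan([.5184,-.0381,.127],98.1)
E
python3 inch.py '[[0.025,0,0,-0.003,0],[0.025,0,0,0,0]]'
python3 - <<'E'
from h import *
s=robot.read_state();R=Ro.from_rotvec(s['orientation']).as_matrix()
print(s['force'].round(2),s['wrist_torque'].round(3),'tool',(R.T@s['force']).round(2),(R.T@s['wrist_torque']).round(3),s['tool_pos'].round(4))
plan([.5184,-.0381,.127],98.1)
E
```

```text
[-1.85 -1.84  9.75] [-0.323  0.315 -0.047] tool [-1.58 -2.06 -9.76] [ 0.357 -0.276  0.046] [ 0.5197 -0.0384  0.126 ]
t 17.15 yaw 97.98 turn -0.002 d(now) [ 0.0005 -0.0013 -0.001 ] d(after) [ 0.0005 -0.0013 -0.001 ] q [-0.17  0.    1.84 -0.    1.3  -0.31] tilt [ 3.1e-03 -9.0e-04 -1.0e+00]
t: 17.35
tool_pos: [0.5185, -0.0379, 0.1274]
orientation: [2.061, 2.371, 0.0]
force: [0.2, -0.4, -1.6]
opening: 0.0324
gripper_force: 25.0
[ 0.18 -0.44 -1.6 ] [-0.046  0.06  -0.019] tool [-0.46  0.12  1.6 ] [ 0.066 -0.037  0.019] [ 0.5185 -0.0379  0.1274]
t 17.35 yaw 97.98 turn -0.002 d(now) [-0.0001 -0.0001  0.0004] d(after) [-0.0001 -0.0001  0.0004] q [-0.17 -0.    1.84  0.    1.31 -0.31] tilt [ 2.e-04  2.e-04 -1.e+00]
```

Contact came about 3 mm earlier than expected, so I'll look before pushing.

```bash
cat > comp.py <<'E'
import sys
from h import *
s=robot.read_state();p=s['tool_pos']
O=np.zeros((600,800,3),np.uint8)
def put(n,X,w,h,f,x,y):
    c=robot.read_camera(n);u,v=proj(c,X)[0].round().astype(int);v0=max(v-h//2,0);u0=max(u-w//2,0)
    t=cv2.resize(c['image'][v0:v0+h,u0:u0+w],None,fx=f,fy=f,interpolation=cv2.INTER_CUBIC)
    t=cv2.convertScaleAbs(t,alpha=1.5);O[y:y+t.shape[0],x:x+t.shape[1]]=t[:600-y,:800-x];print(n,u0,v0)
put('scene',[.521,-.06,.1],88,60,9,0,0)
put('wrist',[.52,-.05,.1],130,110,3,0,300+0) if 0 else None
c=robot.read_camera('wrist');t=cv2.convertScaleAbs(cv2.resize(c['image'][80:260,160:350],(317,300)),alpha=1.8);O[300:600,483:800]=t
O[:540,:][540:]=0
cv2.imwrite('pics/'+sys.argv[1],O[:,:,::-1])
E
python3 comp.py c6.png
```

```text
scene 184 180
```

View pics/c6.png

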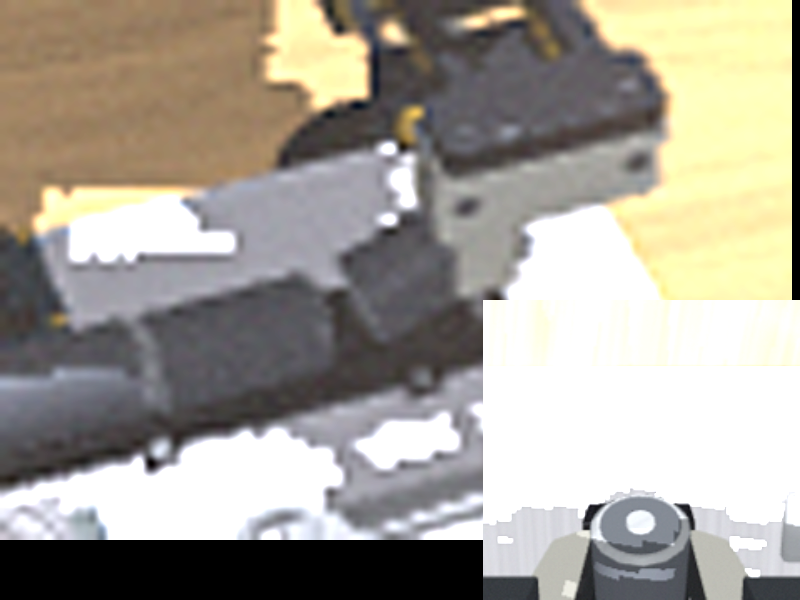

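The composite shows the cell only modestly tilted in the image (25° edge slope against about 17° for the row). I'll convert that to a real tilt.

Run:
```python
from h import *
s=robot.read_state();R=Ro.from_rotvec(s['orientation']).as_matrix();p=s['tool_pos']
c=robot.read_camera('scene');g=p+R[:,2]*.0161;x=R[:,0];z=-R[:,2];y=np.cross(z,x)
ph=np.linspace(0,2*np.pi,73)
for th in (0,5,10,15,20,25):
    t=np.radians(th);a=x*np.cos(t)+z*np.sin(t);n=z*np.cos(t)-x*np.sin(t)
    q=proj(c,[g,g-a*.0463]);d=q[0]-q[1]
    rim=proj(c,g-a*.0463+.0166*(np.cos(ph)[:,None]*n+np.sin(ph)[:,None]*y))
    rim=(rim-[184,180])*9
    print(th,'slope',np.degrees(np.arctan2(-d[1],d[0])).round(1),'rim crop: left',rim[rim[:,0].argmin()].round(),'top',rim[rim[:,1].argmin()].round(),'bot',rim[rim[:,1].argmax()].round())
```

```text
0 slope 14.5 rim crop: left [313. 231.] top [317. 220.] bot [341. 318.]
5 slope 18.2 rim crop: left [313. 234.] top [315. 230.] bot [345. 326.]
10 slope 21.8 rim crop: left [313. 241.] top [314. 240.] bot [351. 333.]
15 slope 25.4 rim crop: left [314. 249.] top [314. 249.] bot [357. 340.]
20 slope 28.9 rim crop: left [315. 258.] top [315. 258.] bot [363. 346.]
25 slope 32.5 rim crop: left [317. 268.] top [318. 267.] bot [371. 351.]
```

Run:
```python
from h import *
s=robot.read_state();R=Ro.from_rotvec(s['orientation']).as_matrix();p=s['tool_pos']
c=robot.read_camera('scene');w=robot.read_camera('wrist');x=R[:,0];z=-R[:,2];y=np.cross(z,x)
np.savez('s6.npz',**c);np.savez('w6.npz',**w)
tip=p-z*.022
print('front fingertip corners crop',((proj(c,[tip-y*.0166+x*o for o in(-.0075,.0075)]+[tip-y*.026+x*o for o in(-.0075,.0075)])-[184,180])*9).round().tolist())
X=np.array([-.141,.99,0]);O=np.array([.5348,-.1529,.075]);Y=np.array([-.99,-.141,0])
print('cell_c shoulder top/ +-y, contact top corners',((proj(c,[O+.064*X+[0,0,.0332],O+.064*X+[0,0,.0166]-.0166*Y,O+.1185*X-.0215*Y+[0,0,.02],O+.1235*X-.0215*Y+[0,0,.02]])-[184,180])*9).round().tolist())
g=p-z*.0161
for th in(10,15,20):
    t=np.radians(th);a=x*np.cos(t)+z*np.sin(t);n=z*np.cos(t)-x*np.sin(t)
    for d in(.0152,.020,.025):
        q=proj(w,[g+a*d,g+a*(d-.002)+n*.0166,g+a*(d-.002)-n*.0166]);print(th,d,q.round(1).tolist())
G=cv2.cvtColor(w['image'],cv2.COLOR_RGB2GRAY);print([(v,int(G[v,253:257].mean())) for v in range(190,250,1)])
```

```text
front fingertip corners crop [[457.0, 285.0], [500.0, 274.0], [467.0, 303.0], [510.0, 291.0]]
cell_c shoulder top/ +-y, contact top corners [[312.0, 280.0], [331.0, 349.0], [492.0, 309.0], [506.0, 305.0]]
10 0.0152 [[253.4, 211.5], [253.3, 230.8], [253.5, 200.9]]
10 0.02 [[253.4, 204.1], [253.3, 223.0], [253.5, 194.0]]
10 0.025 [[253.4, 196.2], [253.3, 214.6], [253.5, 186.7]]
15 0.0152 [[253.4, 212.7], [253.3, 234.3], [253.5, 199.8]]
15 0.02 [[253.4, 205.7], [253.3, 227.0], [253.5, 193.2]]
15 0.025 [[253.4, 198.2], [253.3, 219.2], [253.5, 186.2]]
20 0.0152 [[253.4, 214.2], [253.3, 237.9], [253.5, 199.0]]
20 0.02 [[253.4, 207.6], [253.3, 231.2], [253.5, 192.7]]
20 0.025 [[253.4, 200.5], [253.3, 224.0], [253.5, 186.0]]
[(190, 215), (191, 216), (192, 221), (193, 159), (194, 118), (195, 122), (196, 129), (197, 127), (198, 89), (199, 75), (200, 76), (201, 77), (202, 77), (203, 77), (204, 76), (205, 73), (206, 127), (207, 142), (208, 140), (209, 140), (210, 139), (211, 138), (212, 136), (213, 136), (214, 136), (215, 138), (216, 138), (217, 150), (218, 163), (219, 167), (220, 112), (221, 75), (222, 76), (223, 77), (224, 68), (225, 65), (226, 65), (227, 67), (228, 52), (229, 46), (230, 46), (231, 45), (232, 56), (233, 82), (234, 90), (235, 99), (236, 100), (237, 99), (238, 100), (239, 74), (240, 50), (241, 48), (242, 47), (243, 45), (244, 80), (245, 88), (246, 89), (247, 62), (248, 47), (249, 47)]
```

The contact was the cell's underside on the contact wall's inner edge, which matches the geometry: 20 mm at that x. The path is therefore to slide towards -x while descending at the tilt slope, watching the forces.

```bash
python3 inch.py '[[0.025,-0.002,0,-0.0005,0],[0.025,-0.002,0,0.0007,0],[0.025,-0.002,0,0.0007,0],[0.025,0,0,0,0]]' 30; python3 inch.py '[[0.025,-0.002,0,0.0007,0],[0.025,-0.002,0,0.0007,0],[0.025,0,0,0,0]]'; python3 inch.py '[[0.025,-0.002,0,0.0007,0],[0.025,0,0,0,0]]'; python3 -c "
from h import *
plan([.5207,-.0539,.1224],98.1)"
```

```text
t: 18.0
tool_pos: [0.5191, -0.0444, 0.1259]
orientation: [-2.062, -2.37, 0.001]
force: [0.6, 0.6, -0.8]
opening: 0.0324
gripper_force: 30.0
t: 18.3
tool_pos: [0.5198, -0.0476, 0.1248]
orientation: [-2.061, -2.37, -0.001]
force: [-0.6, 5.1, -0.3]
opening: 0.0323
gripper_force: 30.0
t: 18.5
tool_pos: [0.5202, -0.0494, 0.1242]
orientation: [-2.061, -2.37, -0.001]
force: [-1.2, 5.7, 0.4]
opening: 0.0326
gripper_force: 30.0
t 18.5 yaw 97.99 turn -0.002 d(now) [-0.0045 -0.0001  0.0018] d(after) [-0.0045 -0.0001  0.0018] q [-0.19  0.01  1.83  0.    1.3  -0.33] tilt [-0.      0.0011 -1.    ]
```

```bash
python3 inch.py '[[0.025,-0.002,0,0.0006,0],[0.025,0,0,0,0]]'; python3 inch.py '[[0.025,-0.0015,0,0.0006,0],[0.025,0,0,0,0]]'; python3 inch.py '[[0.025,-0.001,0,0.0004,0],[0.025,0,0,0,0]]'; python3 comp.py c7.png
```

```text
t: 18.7
tool_pos: [0.5205, -0.0512, 0.1237]
orientation: [-2.061, -2.37, -0.002]
force: [-1.7, 6.3, 1.5]
opening: 0.0324
gripper_force: 30.0
t: 18.9
tool_pos: [0.5207, -0.0524, 0.1231]
orientation: [-2.06, -2.37, -0.002]
force: [-0.1, 7.7, 2.2]
opening: 0.0325
gripper_force: 30.0
t: 19.1
tool_pos: [0.5209, -0.0533, 0.1228]
orientation: [-2.06, -2.37, -0.002]
force: [-0.6, 8.1, 2.4]
opening: 0.0325
gripper_force: 30.0
scene 184 180
```

View pics/c7.png

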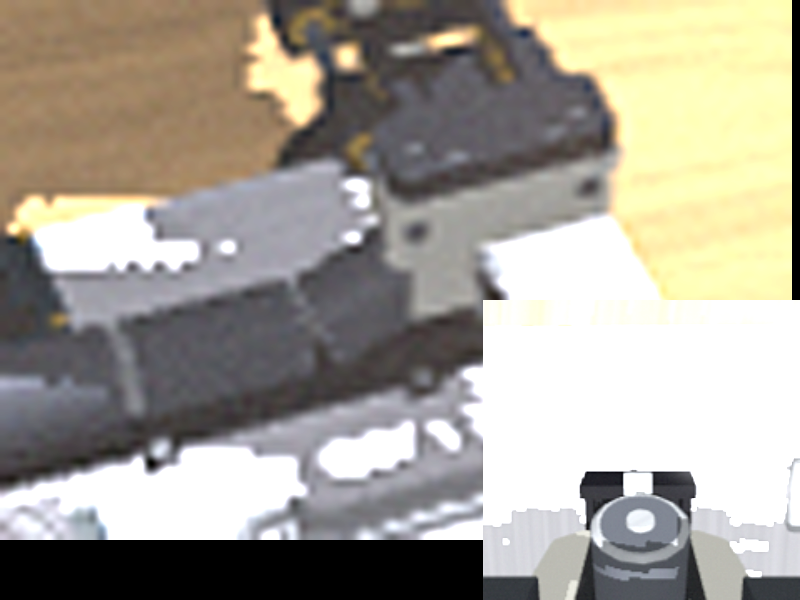

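The row lies flat in one line, and the new cell is tilted against it with its button end still over the wall top. Now for the last few mm of compression, then I'll lower.

```bash
python3 inch.py '[[0.025,-0.0015,0,0,0],[0.025,0,0,0,0]]'; python3 inch.py '[[0.025,-0.0013,0,0,0],[0.025,0,0,0,0]]';  python3 inch.py '[[0.025,0,0,0.0015,0],[0.025,0,0,0,0]]'
```

```text
t: 19.4
tool_pos: [0.521, -0.0546, 0.1228]
orientation: [-2.06, -2.37, -0.003]
force: [-2.4, 8.8, 2.5]
opening: 0.0324
gripper_force: 30.0
t: 19.6
tool_pos: [0.5212, -0.0558, 0.1228]
orientation: [-2.06, -2.37, -0.003]
force: [-1.1, 9.3, 2.7]
opening: 0.0323
gripper_force: 30.0
t: 19.8
tool_pos: [0.5214, -0.0559, 0.1214]
orientation: [-2.06, -2.37, -0.003]
force: [-1.0, 9.9, 3.7]
opening: 0.0328
gripper_force: 30.0
```

```bash
python3 inch.py '[[0.025,0,0,0.0015,0],[0.025,0,0,0,0]]'; python3 inch.py '[[0.025,0,0,0.0015,0],[0.025,0,0,0,0]]';  python3 inch.py '[[0.025,0,0,0.0015,0],[0.025,0,0,0,0]]'
```

```text
t: 20.0
tool_pos: [0.5217, -0.0563, 0.1203]
orientation: [2.061, 2.371, 0.003]
force: [-2.1, 8.5, 4.2]
opening: 0.0323
gripper_force: 30.0
t: 20.2
tool_pos: [0.522, -0.0564, 0.1198]
orientation: [2.061, 2.371, 0.003]
force: [-4.2, 8.0, 9.9]
opening: 0.0321
gripper_force: 30.0
t: 20.4
tool_pos: [0.5224, -0.0566, 0.1194]
orientation: [2.06, 2.37, 0.004]
force: [-6.1, 7.8, 18.9]
opening: 0.0325
gripper_force: 30.0
```

```bash
python3 - <<'E'
from h import *
s=robot.read_state();print(s['force'].round(2),s['wrist_torque'].round(3),s['tool_pos'].round(4))
E
python3 inch.py '[[0.025,0,0,-0.003,0],[0.025,0,0,0,0]]'
python3 - <<'E'
from h import *
s=robot.read_state();print(s['force'].round(2),s['wrist_torque'].round(3),s['tool_pos'].round(4))
w=robot.read_camera('wrist');R=Ro.from_rotvec(s['orientation']).as_matrix();p=s['tool_pos'];x=R[:,0];z=-R[:,2];g=p-z*.0161
G=cv2.cvtColor(w['image'],cv2.COLOR_RGB2GRAY)
print([(v,int(G[v,253:257].mean())) for v in range(170,245)])
X=np.array([-.141,.99,0]);O=np.array([.5348,-.1529,.075]);print('wall top inner/outer',proj(w,[O+.1185*X+[0,0,.02],O+.1235*X+[0,0,.02]]).round(1).tolist())
for th in(5,10,15,20):
    t=np.radians(th);a=x*np.cos(t)+z*np.sin(t);n=z*np.cos(t)-x*np.sin(t);d=.017
    print(th,proj(w,[g+a*d,g+a*(d-.002)+n*.0166,g+a*(d-.002)-n*.0166])[:,1].round(1))
E
```

```text
[-6.12  7.84 18.87] [ 1.193  1.336 -0.058] [ 0.5224 -0.0566  0.1194]
t: 20.6
tool_pos: [0.5216, -0.0566, 0.1203]
orientation: [2.061, 2.371, 0.002]
force: [0.5, 6.3, 1.4]
opening: 0.0325
gripper_force: 30.0
[0.53 6.28 1.38] [0.969 0.031 0.04 ] [ 0.5216 -0.0566  0.1203]
[(170, 211), (171, 211), (172, 211), (173, 212), (174, 211), (175, 212), (176, 213), (177, 214), (178, 121), (179, 153), (180, 171), (181, 169), (182, 169), (183, 169), (184, 169), (185, 168), (186, 169), (187, 169), (188, 168), (189, 168), (190, 168), (191, 168), (192, 169), (193, 172), (194, 122), (195, 113), (196, 85), (197, 70), (198, 73), (199, 73), (200, 73), (201, 70), (202, 66), (203, 117), (204, 135), (205, 134), (206, 134), (207, 133), (208, 130), (209, 130), (210, 130), (211, 131), (212, 132), (213, 139), (214, 160), (215, 167), (216, 128), (217, 81), (218, 70), (219, 72), (220, 72), (221, 73), (222, 72), (223, 73), (224, 72), (225, 73), (226, 73), (227, 57), (228, 71), (229, 82), (230, 92), (231, 95), (232, 95), (233, 95), (234, 88), (235, 58), (236, 46), (237, 47), (238, 47), (239, 47), (240, 46), (241, 44), (242, 81), (243, 88), (244, 89)]
wall top inner/outer [[252.5, 194.9], [252.5, 187.0]]
5 [207.6 224.2 199.6]
10 [208.8 227.9 198.4]
15 [210.2 231.7 197.4]
20 [211.8 235.5 196.7]
```

```bash
python3 inch.py '[[0.025,-0.0015,0,0,0],[0.025,0,0,0,0]]' 30;python3 inch.py '[[0.025,0,0,0.001,0],[0.025,0,0,0,0]]' 14; python3 inch.py '[[0.025,0,0,0.0015,0],[0.025,0,0,0,0]]';  python3 inch.py '[[0.025,0,0,0.0015,0],[0.025,0,0,0,0]]'; python3 -c "
from h import *
plan([.5218,-.0575,.1194],98.1)"
```

```text
t: 20.85
tool_pos: [0.5216, -0.0574, 0.1199]
orientation: [-2.06, -2.37, -0.003]
force: [-0.5, 9.5, 2.7]
opening: 0.0326
gripper_force: 30.0
t: 21.05
tool_pos: [0.5218, -0.0577, 0.1195]
orientation: [-2.061, -2.371, -0.003]
force: [-3.1, 7.2, 6.8]
opening: 0.0327
gripper_force: 14.0
t: 21.25
tool_pos: [0.5219, -0.0584, 0.1176]
orientation: [2.061, 2.37, 0.002]
force: [0.6, 4.4, 1.6]
opening: 0.0327
gripper_force: 14.0
t: 21.45
tool_pos: [0.5215, -0.0586, 0.1155]
orientation: [2.061, 2.37, 0.001]
force: [-0.0, 4.6, 1.5]
opening: 0.033
gripper_force: 14.0
t 21.45 yaw 97.98 turn -0.002 d(now) [ 0.0011  0.0004 -0.0039] d(after) [ 0.0011  0.0004 -0.0039] q [-0.21  0.02  1.83  0.    1.28 -0.35] tilt [ 4.e-04  2.e-04 -1.e+00]
```

```bash
cat > wb.py <<'E'
from h import *
s=robot.read_state();w=robot.read_camera('wrist');R=Ro.from_rotvec(s['orientation']).as_matrix();p=s['tool_pos'];x=R[:,0];z=-R[:,2];g=p-z*.0161
print('F',s['force'].round(1),'p',p.round(4),'gx',((p[1]+.1529)/.99).round(4),'gz',(p[2]-.0911).round(4))
G=cv2.cvtColor(w['image'],cv2.COLOR_RGB2GRAY)
print([(v,int(G[v,253:257].mean())) for v in range(165,246,1)])
X=np.array([-.141,.99,0]);O=np.array([.5348,-.1529,.075]);print('wall top inner/outer',proj(w,[O+.1185*X+[0,0,.02],O+.1235*X+[0,0,.02]])[:,1].round(1).tolist())
for th in(0,5,10,15,20):
    t=np.radians(th);a=x*np.cos(t)+z*np.sin(t);n=z*np.cos(t)-x*np.sin(t)
    print(th,[proj(w,[g+a*d,g+a*(d-.002)+n*.0166,g+a*(d-.002)-n*.0166])[:,1].round(1).tolist() for d in (.014,.017,.020)])
E
python3 wb.py
```

```text
F [-0.   4.6  1.5] p [ 0.5215 -0.0586  0.1155] gx 0.0952 gz 0.0244
[(165, 210), (166, 210), (167, 210), (168, 210), (169, 210), (170, 210), (171, 210), (172, 211), (173, 211), (174, 211), (175, 215), (176, 163), (177, 114), (178, 159), (179, 168), (180, 167), (181, 167), (182, 167), (183, 167), (184, 167), (185, 167), (186, 166), (187, 166), (188, 166), (189, 166), (190, 166), (191, 166), (192, 166), (193, 166), (194, 167), (195, 171), (196, 110), (197, 66), (198, 116), (199, 123), (200, 121), (201, 119), (202, 118), (203, 117), (204, 119), (205, 119), (206, 159), (207, 169), (208, 156), (209, 95), (210, 62), (211, 65), (212, 66), (213, 65), (214, 66), (215, 65), (216, 66), (217, 69), (218, 65), (219, 110), (220, 156), (221, 164), (222, 163), (223, 165), (224, 141), (225, 102), (226, 58), (227, 44), (228, 46), (229, 47), (230, 46), (231, 47), (232, 47), (233, 47), (234, 46), (235, 46), (236, 47), (237, 47), (238, 45), (239, 44), (240, 83), (241, 90), (242, 90), (243, 89), (244, 89), (245, 91)]
wall top inner/outer [194.1, 185.9]
0 [[211.6, 226.0, 205.5], [206.7, 220.7, 201.0], [201.7, 215.3, 196.5]]
5 [[212.4, 229.3, 204.0], [207.6, 224.2, 199.6], [202.8, 219.1, 195.2]]
10 [[213.4, 232.7, 202.6], [208.8, 227.9, 198.4], [204.2, 223.0, 194.1]]
15 [[214.5, 236.2, 201.5], [210.2, 231.7, 197.4], [205.8, 227.1, 193.3]]
20 [[215.9, 239.6, 200.6], [211.8, 235.5, 196.7], [207.7, 231.3, 192.8]]
```

Button end is now inside the wall (tip at x about 115 mm, below the wall top), with about 8° of tilt left. I'll keep lowering.

```bash
python3 inch.py '[[0.025,0,0,0.002,0],[0.025,0,0,0,0]]';  python3 inch.py '[[0.025,0,0,0.002,0],[0.025,0,0,0,0]]'; python3 inch.py '[[0.025,0,0,0.0015,0],[0.025,0,0,0,0]]'; python3 wb.py
```

```text
t: 21.7
tool_pos: [0.5214, -0.0588, 0.1134]
orientation: [2.062, 2.37, -0.0]
force: [0.9, 4.1, 0.6]
opening: 0.0328
gripper_force: 14.0
t: 21.9
tool_pos: [0.5213, -0.059, 0.1112]
orientation: [2.061, 2.37, -0.001]
force: [2.5, 3.2, -1.6]
opening: 0.0327
gripper_force: 14.0
t: 22.1
tool_pos: [0.5215, -0.0591, 0.1102]
orientation: [2.061, 2.37, -0.0]
force: [0.2, 1.2, 3.2]
opening: 0.033
gripper_force: 14.0
F [0.2 1.2 3.2] p [ 0.5215 -0.0591  0.1102] gx 0.0947 gz 0.0191
[(165, 208), (166, 208), (167, 208), (168, 208), (169, 208), (170, 208), (171, 208), (172, 208), (173, 209), (174, 209), (175, 209), (176, 214), (177, 163), (178, 70), (179, 154), (180, 167), (181, 165), (182, 165), (183, 165), (184, 164), (185, 164), (186, 165), (187, 164), (188, 164), (189, 164), (190, 164), (191, 164), (192, 165), (193, 164), (194, 165), (195, 167), (196, 134), (197, 105), (198, 100), (199, 126), (200, 168), (201, 176), (202, 139), (203, 76), (204, 55), (205, 58), (206, 59), (207, 45), (208, 52), (209, 87), (210, 105), (211, 150), (212, 156), (213, 155), (214, 159), (215, 117), (216, 91), (217, 91), (218, 91), (219, 91), (220, 91), (221, 91), (222, 91), (223, 91), (224, 91), (225, 92), (226, 83), (227, 56), (228, 45), (229, 47), (230, 47), (231, 47), (232, 46), (233, 47), (234, 46), (235, 47), (236, 48), (237, 46), (238, 47), (239, 45), (240, 59), (241, 88), (242, 92), (243, 94), (244, 62), (245, 44)]
wall top inner/outer [195.8, 187.4]
0 [[211.5, 225.9, 205.5], [206.6, 220.6, 201.0], [201.7, 215.3, 196.5]]
5 [[212.3, 229.3, 203.9], [207.6, 224.2, 199.6], [202.8, 219.0, 195.1]]
10 [[213.3, 232.7, 202.6], [208.8, 227.9, 198.4], [204.1, 223.0, 194.1]]
15 [[214.5, 236.1, 201.5], [210.2, 231.7, 197.4], [205.8, 227.1, 193.3]]
20 [[215.8, 239.6, 200.6], [211.8, 235.5, 196.7], [207.6, 231.2, 192.7]]
```

```bash
python3 inch.py '[[0.025,0,0,0.001,0],[0.025,0,0,0,0],[0.05,0,0,0,0],[0.05,0,0,0,0],[0.05,0,0,0,0],[0.06,0,0,-0.02,0],[0.06,0,0,-0.03,0],[0.06,0,0,-0.04,0],[0.06,0,0,-0.04,0],[0.06,0,0,0,0],[0.06,0,0,0,0]]'
python3 - <<'E'
from h import *
s=robot.read_state();w=robot.read_camera('wrist');np.savez('w8.npz',**w);print(s['force'].round(1))
G=cv2.cvtColor(w['image'],cv2.COLOR_RGB2GRAY)
X=np.array([-.141,.99,0]);O=np.array([.5348,-.1529,.075])
P=lambda x,z:proj(w,O+x*X+[0,0,z])[0].round(1).tolist()
print('wall outer/inner top',P(.1235,.02),P(.1185,.02),'new shoulder top exp',P(.1165,.0332),'new flat top',P(.057,.0332),'c shoulder top',P(.055,.0332),'c flat',P(-.0045,.0332))
u=int(P(.1,.0332)[0]);v=int(P(.1235,.02)[1])
print(u,[(k,int(G[k,u-1:u+2].mean())) for k in range(v-8,v+30)])
v=int(P(.057,.0332)[1]);u=int(P(.057,.0332)[0]);print(u,[(k,int(G[k,u+5:u+8].mean())) for k in range(v-12,v+14)])
for o in(.110,.09,.065,.04,.02):
    u,v=P(o,.0166);r=int(v);print(o,'axis',u,'row',r,[int(a) for a in G[r,int(u)-26:int(u)+27]])
E
```

```text
t: 23.25
tool_pos: [0.522, -0.059, 0.24]
orientation: [2.06, 2.369, 0.002]
force: [-0.4, 0.3, -0.1]
opening: 0.0598
gripper_force: 0.0
[-0.4  0.3 -0.1]
wall outer/inner top [252.8, 152.4] [252.8, 157.4] new shoulder top exp [252.8, 161.8] new flat top [252.9, 220.1] c shoulder top [252.9, 222.0] c flat [253.0, 274.3]
252 [(144, 211), (145, 211), (146, 213), (147, 180), (148, 170), (149, 172), (150, 172), (151, 171), (152, 170), (153, 170), (154, 169), (155, 170), (156, 170), (157, 151), (158, 144), (159, 170), (160, 127), (161, 88), (162, 92), (163, 144), (164, 159), (165, 124), (166, 101), (167, 98), (168, 99), (169, 97), (170, 96), (171, 96), (172, 95), (173, 94), (174, 93), (175, 93), (176, 93), (177, 92), (178, 92), (179, 93), (180, 92), (181, 92)]
252 [(208, 44), (209, 67), (210, 68), (211, 88), (212, 93), (213, 59), (214, 43), (215, 45), (216, 45), (217, 46), (218, 44), (219, 68), (220, 51), (221, 38), (222, 68), (223, 85), (224, 87), (225, 58), (226, 44), (227, 45), (228, 46), (229, 45), (230, 46), (231, 46), (232, 46), (233, 46)]
0.11 axis 252.8 row 165 [209, 211, 209, 208, 2
[... 519 characters left out ...]
215, 178, 79, 22, 32, 25, 35, 42, 45, 45, 44, 45, 46, 46, 45, 47, 45, 47, 46, 46, 47, 48, 48, 46, 48, 45, 46, 46, 46, 46, 45, 45, 46, 47, 44, 44, 43, 45, 34, 18, 12, 78, 112, 120, 118, 119, 119, 119]
0.04 axis 253.0 row 229 [117, 116, 116, 117, 117, 119, 107, 62, 14, 18, 19, 37, 44, 46, 44, 44, 45, 47, 46, 45, 46, 45, 46, 46, 47, 47, 46, 49, 46, 47, 47, 46, 44, 47, 46, 44, 46, 43, 50, 70, 74, 68, 48, 19, 7, 97, 120, 119, 121, 119, 119, 119, 119]
0.02 axis 253.0 row 246 [117, 115, 116, 116, 117, 117, 124, 86, 12, 17, 14, 35, 45, 44, 44, 45, 44, 45, 45, 47, 46, 44, 46, 47, 48, 45, 48, 47, 48, 45, 46, 46, 46, 45, 45, 46, 45, 46, 46, 44, 44, 44, 31, 11, 30, 98, 119, 119, 119, 119, 118, 118, 119]
```

The wrist view agrees with a seated cell: button against the wall inner edge (row 157–160), joint with cell_c at row 220, and sides symmetric. I'll cross-check heights in the scene camera by edges.

Run:
```python
from h import *
c=robot.read_camera('scene');G=cv2.cvtColor(c['image'],cv2.COLOR_RGB2GRAY).astype(int)
X=np.array([-.141,.99,0]);Y=np.array([-.99,-.141,0]);O=np.array([.5348,-.1529,.075]);ph=np.radians(np.arange(0,360,5))
for x in (-.02,-.005,.01,.025,.04,.05,.062,.07,.08,.09,.1,.108,.114):
    ring=O+x*X+[0,0,.0166]+.0166*(np.cos(ph)[:,None]*Y+np.sin(ph)[:,None]*np.array([0,0,1]))
    q=proj(c,ring);k=q[:,1].argmin();u,v=q[k];ui=int(round(u));r0=int(round(v))
    col=G[r0-7:r0+7,ui];d=np.diff(col);e=r0-7+d.argmin()+.5
    print(x,ui,'exp',v.round(1),'edge',e,col.tolist())
```

```text
-0.02 190 exp 216.9 edge 211.5 [104, 110, 76, 53, 51, 88, 60, 54, 57, 60, 57, 62, 60, 59]
-0.005 195 exp 215.6 edge 215.5 [103, 107, 107, 109, 110, 108, 112, 72, 61, 60, 63, 58, 59, 58]
0.01 200 exp 214.3 edge 213.5 [104, 107, 106, 111, 108, 108, 108, 73, 51, 60, 59, 60, 58, 62]
0.025 205 exp 213.0 edge 212.5 [111, 110, 110, 108, 108, 111, 113, 75, 57, 60, 61, 58, 63, 63]
0.04 210 exp 211.8 edge 211.5 [112, 110, 112, 113, 110, 112, 107, 50, 57, 60, 60, 61, 61, 64]
0.05 213 exp 210.9 edge 210.5 [104, 108, 113, 111, 107, 112, 105, 52, 52, 61, 59, 61, 62, 61]
0.062 217 exp 209.9 edge 205.5 [221, 225, 231, 147, 150, 153, 102, 66, 70, 82, 77, 91, 117, 101]
0.07 220 exp 209.3 edge 208.5 [217, 217, 216, 217, 216, 219, 231, 112, 80, 98, 81, 77, 74, 71]
0.08 223 exp 208.4 edge 207.5 [215, 215, 216, 216, 215, 215, 226, 140, 79, 68, 55, 61, 62, 54]
0.09 226 exp 207.6 edge 206.5 [217, 215, 219, 217, 216, 223, 138, 78, 93, 103, 112, 92, 89, 83]
0.1 229 exp 206.8 edge 205.5 [216, 217, 218, 216, 217, 223, 134, 77, 91, 103, 115, 97, 88, 80]
0.108 232 exp 206.2 edge 205.5 [216, 215, 217, 217, 217, 223, 170, 76, 89, 102, 115, 97, 88, 84]
0.114 234 exp 205.7 edge 204.5 [218, 217, 218, 214, 215, 226, 118, 93, 94, 109, 101, 92, 86, 79]
```

The button end may sit about 2 mm high, so I'll tap it down gently with closed fingertips.

```bash
python3 inch.py '[[0,0.008,0,0.02,0],[0,0,0,0.03,0],[0,0,0,0.03,0],[0,0,0,0.02,0],[0,0,0,0,0],[0,0,0,0,0],[0,0,0,0,0]]' 20; python3 inch.py '[[0,0,0,0.0035,0],[0,0,0,0.002,0],[0,0,0,0,0]]'; python3 inch.py '[[0,0,0,0.002,0],[0,0,0,0,0]]';python3 -c "
from h import *
plan([.5203,-.0509,.1302])"
```

```text
t: 24.05
tool_pos: [0.5208, -0.0509, 0.14]
orientation: [2.061, 2.37, 0.001]
force: [0.4, 0.2, 0.3]
opening: 0.0087
gripper_force: 0.0
t: 24.35
tool_pos: [0.5203, -0.0508, 0.1337]
orientation: [2.061, 2.37, 0.0]
force: [-0.4, 0.4, 0.4]
opening: 0.0006
gripper_force: 0.0
t: 24.55
tool_pos: [0.5204, -0.0507, 0.1317]
orientation: [2.061, 2.37, 0.001]
force: [-0.7, 1.1, 1.0]
opening: 0.0008
gripper_force: 0.7Traceback (most recent call last):
  File "<string>", line 3, in <module>
    plan([.5203,-.0509,.1302])
    ~~~~^^^^^^^^^^^^^^^^^^^^^^
  File "h.py", line 16, in plan
    print('t',round(float(s['t']),2),'yaw',np.degrees(y0).round(2),'turn',turn.round(3),'d(now)',(R.T@d).round(4),'d(after)',(R2.T@d).round(4),'q',s['q'].round(2),'tilt',R[:,2].round(4))
                                                                          ^^^^^^^^^^
AttributeError: 'int' object has no attribute 'round'
```

```bash
for i in 1; do python3 inch.py '[[0,0,0,0.001,0],[0,0,0,0,0]]' |sed -n '2p;4p'; python3 inch.py '[[0,0,0,0.001,0],[0,0,0,0,0]]'|sed -n '2p;4p'; python3 inch.py '[[0,0,0,0.001,0],[0,0,0,0,0]]'|sed -n '2p;4p'; done
```

```text
tool_pos: [0.5204, -0.0507, 0.1306]
force: [-0.5, 2.1, 1.2]
tool_pos: [0.5207, -0.0506, 0.1303]
force: [-0.2, 2.9, 6.1]
tool_pos: [0.5214, -0.0506, 0.1303]
force: [-2.2, 4.1, 11.4]
```

Hard stop at TCP z = 0.1303, against 0.1302 expected for a seated cell. I'll retract and do a final check.

```bash
python3 inch.py '[[0,0,0,-0.01,0],[0,0,0,-0.03,0],[0,0,0,-0.04,0],[0,0,0,-0.04,0],[0,0,0,0,0],[0,0,0,0,0],[0,0,0,0,0]]' | sed -n '1,4p'
python3 - <<'E'
from h import *
c=robot.read_camera('scene');G=cv2.cvtColor(c['image'],cv2.COLOR_RGB2GRAY).astype(int)
X=np.array([-.141,.99,0]);Y=np.array([-.99,-.141,0]);O=np.array([.5348,-.1529,.075]);ph=np.radians(np.arange(0,360,5))
for x in (.025,.04,.05,.07,.08,.09,.1,.108,.114):
    q=proj(c,O+x*X+[0,0,.0166]+.0166*(np.cos(ph)[:,None]*Y+np.sin(ph)[:,None]*np.array([0,0,1])))
    u,v=q[q[:,1].argmin()];ui=int(round(u));r0=int(round(v));col=G[r0-4:r0+5,ui]
    m=(col[:3].mean()+68)/2;k=np.flatnonzero(col<m)[0];print(x,'exp',v.round(1),'diff',(v-(r0-4+k-(m-col[k])/(col[k-1]-col[k]))).round(2))
w=robot.read_camera('wrist');G=cv2.cvtColor(w['image'],cv2.COLOR_RGB2GRAY)
P=lambda x,z:proj(w,O+x*X+[0,0,z])[0]
u,v=P(.1185,.02).astype(int);print(P(.1185,.02),P(.1165,.0332),P(.057,.0332),[(k,int(G[k,u-1:u+2].mean())) for k in range(v-6,v+14)])
v=int(P(.057,.0332)[1]);print([(k,int(G[k,u+5:u+8].mean())) for k in range(v-10,v+10)])
E
```

```text
t: 25.85
tool_pos: [0.5195, -0.0508, 0.2471]
orientation: [-2.061, -2.369, 0.002]
force: [0.1, 0.2, -1.8]
0.025 exp 213.0 diff 0.44
0.04 exp 211.8 diff 0.49
0.05 exp 210.9 diff 0.58
0.07 exp 209.3 diff 0.05
0.08 exp 208.4 diff 0.02
0.09 exp 207.6 diff 0.07
0.1 exp 206.8 diff -0.08
0.108 exp 206.2 diff 0.23
0.114 exp 205.7 diff 0.47
[255.06124278 164.80156612] [255.06564514 169.38499513] [255.08822259 225.66204091] [(158, 171), (159, 171), (160, 170), (161, 170), (162, 169), (163, 169), (164, 168), (165, 177), (166, 143), (167, 86), (168, 85), (169, 147), (170, 161), (171, 118), (172, 99), (173, 99), (174, 99), (175, 99), (176, 98), (177, 98)]
[(215, 47), (216, 46), (217, 42), (218, 95), (219, 103), (220, 102), (221, 101), (222, 101), (223, 101), (224, 101), (225, 101), (226, 102), (227, 101), (228, 101), (229, 101), (230, 101), (231, 101), (232, 102), (233, 101), (234, 102)]
```

The new cell's edge is now level (diff 0.0–0.2 px along its length), and the tap lowered it by 0.5–1 px. It sits against the contact.

```bash
python3 -c "
from plant import robot
print(robot.close_job())"
```

```text
the job is handed in; nothing more can be done
None
```

I loaded the fourth cell in line with the other three, buttons the same way, pressed against the contact by the spring, and handed the job in at about 26 s; my camera and touch checks show it seated, but the hand-in gave no verdict.

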